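# Lock the slit-lamp carriage and grease its tilted nipple

## Task

Throw the black-knobbed lock lever on the slit-lamp carriage over into its marked detent notch and leave it there. Then take the grease pusher with the wide round coupler from its stand, press it squarely onto the tilted nipple until it snaps over the head, and push on until the nipple's spring pin is most of the way in. Finish while still gripping the pusher and holding it pressed there; leave the other pusher, the bottle and the screwdriver where they are.

Things in the scene. Friction and masses are not known exactly. Their poses are not given: they have to be found in the camera images.
- carriage: White slit-lamp carriage, fixed, 200 (x) x 270 (y) mm, flat top 55 mm above the table. Origin: centre of its underside. x points away from the robot at yaw 0, y to the left, z up. Lock lever at its +y side, nipple fitting near its -y side (block 46 x 46 x 26 mm on top); between them a joystick (top 105 mm above the table), at the back a steel column (top 102 mm).
- lock_lever (a joint): Lock lever angle, rad, 0 to 1.35. It leans (value - 0.55) from upright towards the carriage's +x. The marked notch is at 1.00: a gap between two humps on the steel quadrant, black index mark beside it; a spring follower keeps the lever there. Friction 1 N at the knob, a few N to pass a hump; elsewhere it stays where left. The knob may creep in the fingers: go by the value.
- lever_knob (a point): Centre of the lever's black ball knob, diameter 24 mm, 75 mm from the pivot; the arm under it is a steel rod of 8 mm diameter.
- lever_pivot (a point): Pivot of the lever, on the carriage at (0, 85, 77) mm in its frame. The hinge axis is the carriage's y axis; positive turn carries the knob to the carriage's +x.
- nipple: Brass button-head grease nipple, fixed. Origin: centre of the head's top face; z is its axis, pointing out, tilted 0.44 rad (25 degrees) from vertical; it leans roughly towards the robot, by up to 0.75 rad of yaw either way. Head 16 mm diameter, 8 mm long, on a 10 mm stem; a 22 mm hex shoulder lies 25 mm below the origin. A 5.6 mm steel pin stands 12 mm out of the head.
- nipple_pin (a joint): How far the nipple's spring pin is pressed in, m: 0 is out (12 mm proud). Spring 3 N at 0 plus 0.8 N per mm. The coupler meets the pin when its mouth is 16 mm below the head's top face, after the snap; the mouth meets the hex shoulder at 25 mm, with the pin 9 mm in.
- coupler: Loose grease pusher with wide snapping coupler, 220 g, mouth down in a stand. Origin: centre of the open mouth; z up along the pusher. Mouth 36 mm wide outside, 25 mm inside, narrowing to a 19 mm bore 28 mm deep; collar 36 mm wide at 52-57 mm; square grip 24 x 24 mm (faces along x, y) from 57 to 112 mm. Four sprung balls snap over the nipple's head (about 6 N) with the mouth 11 mm below its top.
- needle_pusher: Another pusher in a like stand, to be left alone: same square grip and collar, but a slender needle nozzle (8 to 18 mm diameter) under the collar. Origin: tip of its nozzle, z up.
- stand_a: Grey stand of the coupler pusher, fixed, 70 x 70 mm, 28 mm high, with a hole 40 mm wide and 15 mm deep. Origin: centre of its underside.
- bottle: White plastic bottle, diameter 48 mm, 110 mm high, to be left alone. Origin: centre of its underside.
- screwdriver: Small black-handled screwdriver, 150 mm long, lying on the table, to be left alone. Origin: middle of its length, underside.

How it is judged (in metres and radians):
On the way, in this order (a step that is already met when the one before it is completed fails the run):
1. the lock lever is in its marked notch (value of joint lock_lever between 0.9 and 1.1 rad), for 0.3 s.
2. with the lever in its notch, the coupler has snapped squarely onto the nipple and presses its pin in (all of step 1 and value of joint nipple_pin above 0.005 m and z of coupler in the frame of nipple below -0.0195 m and angle between the z axis of coupler and the z axis of nipple, either way round below 0.14 rad and x of coupler in the frame of nipple between -0.006 and 0.006 m and y of coupler in the frame of nipple between -0.006 and 0.006 m and contact force between coupler and nipple above 4 N and contact force between the fingers and coupler above 3 N), for 0.3 s.
At the end, for the whole second after the job is handed in: Lever value 0.9 to 1.1 (in its notch). Coupler mouth at least 19.5 mm below the top of the nipple head, within 6 mm of its axis in x and y, pusher within 0.14 rad of the axis. Nipple pin pressed over 5 mm; pusher still gripped (over 3 N) and pressed on the nipple (over 4 N) (all of step 2); the arm keeps its last pose, push and grip.
It fails at once if the other pusher, the bottle or the screwdriver is moved more than 30 mm (distance of any of needle_pusher, bottle, screwdriver from where it was at the start of the episode above 0.03 m).
It also fails if it takes over 61 s, if anything falls off the work surface, if the arm or the gripper's body presses on something with over 40 N, if the wrist force passes 120 N, or if a joint passes its speed limit or range.

## Robot

A 6-joint arm with a two-finger parallel gripper is mounted at the origin on the work surface. World frame = base frame: x ahead of the robot, y to its left, z up, the work surface at z = 0. Lengths are in mm, angles in rad, forces in N, time in s.
With the tool pointing down it reaches from about 375 to 925 mm from the base axis. Payload 5.7 kg.
Tool frame: the origin (TCP) lies midway between the tips of the shut fingers; the grasp point (between the pads) lies 19 mm behind it (env.grip_depth is the distance from the TCP to the grasp point, in mm); z points along the fingers, y is the direction in which the jaws open and shut (so a half turn about z gives the same grasp; the last joint's range is limited). The gripper opens to 88 mm and grips with 3 to 60 N. Pads are 20 mm wide; open, the fingers measure 115 mm over their backs; the gripper's body (75 mm by 178 mm) begins 61 mm behind the grasp point.
Start: joints at [-1.256, 0.359, 1.51, -0, 1.272, -0.115], TCP at [249.995, -545.403, 222.623] pointing down, gripper open.
Joint ranges: [-2.97, 2.97], [-1.01, 2.36], [0.21, 2.38], [-0.96, 4.11], [0.2, 2.71], [-2.98, 2.98]. Speed limits (rad/s): [2.39, 2.39, 3.14, 3.14, 3.14, 3.14].

## Interface

Orientations are given as a unit quaternion [w, x, y, z].
In Python, from bench import env gives the robot as it stands. The module is installed in compiled form; this text tells all that it offers.
- The arm moves only by the shell command python3 -m inch 'ROWS' [OPENING]. ROWS is JSON, a list of rows, each an object with "slide": the shift along the world's x, y, z in units of 30 mm (1.0 is 30 mm), a list of three; "dr": the turn, a rotation vector about the world's x, y, z in rad, a list of three. In form: [{"slide": [dx, dy, dz], "dr": [wx, wy, wz]}, ...]. A call has 1 to 20 rows; each row is the pose to reach, as a shift and turn from the pose commanded when the call began; what a row does not reach only later rows make up. A row lasts 1/10 s, in which the tool goes at most 50 mm and 8.59 degrees, less where a joint would pass 70% of its speed; a pose out of reach is approached as far as the arm can. A call with a gripper value outside its range is refused whole. OPENING is the finger opening in mm, from 0 to 87.8, set as the call begins (- or left out, the last holds). The fingers move at their own pace and stop on an object; the grip force is fixed at half the most. Time passes only in rows, so rows that repeat a pose let the fingers close. It gives the time, the measured TCP pose, the force and the opening at its end, in the units of the state.
- env.get_obs(): the state, without advancing time (a new reading comes with each control period).
- env.camera(name): name is "scene" or "top" or "wrist"; returns (picture, depth): 480x640x3 uint8, red, green, blue; 480x640 float32, mm along the optical axis (not along the pixel's ray), 0 where there is no reading.
- env.camera_info(name): a dict with "camera_matrix" (3x3 intrinsics, pixels), "cam_to_world" (4x4, takes a point from camera to world coordinates). Camera axes: x right, y up, looking along -z (the intrinsics and any distortion apply to the point x, -y, -z); pixel columns grow to the right and rows downward; lengths in mm; the calibration is good to about 2 mm. A picture is of the moment at which its call begins: read the wrist's pose just before it. camera_info takes no time and is no camera call; for the wrist camera it gives the pose at the moment of the call.
- env.job_done(): hands the job in, once; it reports no verdict.
The state is a dict: "t": time; "joints": joint angles; "joint_velocities": joint speeds; "joint_efforts": joint torques, N m; "tcp_pos": TCP position; "ee_rot": TCP orientation; "ft_force": force on the tool from outside, world axes, zero at the start; "wrist_torque": the same for the moment, N m; "grip_width": finger opening in mm.
Only numpy, scipy, OpenCV 4.12 (cv2) and the standard library are available. Lean on these libraries where they do the work, as an engineer would, in place of code of your own. Each camera call takes 0.05 s, during which the arm holds its last target.

## Working session

There is one attempt and no reset: what is moved stays moved. The work goes in short steps, Python scripts to look and compute and a shell command to move; the robot and the scene stay as the last step left them, time stands still between calls to the robot, and variables do not carry over. Pictures are saved under pics/ and viewed, and the job is handed in when it is done.

```bash
mkdir -p pics; cat > h.py <<'E'
import numpy as np, cv2
from bench import env
def snap(n,f):
    info=env.camera_info(n); p,d=env.camera(n)
    cv2.imwrite(f'pics/{f}.png',p[:,:,::-1]); np.savez(f'pics/{f}.npz',p=p,d=d,K=info['camera_matrix'],T=info['cam_to_world'])
def load(f):
    return np.load(f'pics/{f}.npz')
def px(f,u,v,d=None,r=1):
    z=load(f);K=z['K'];D=z['d']
    if d is None:
        w=D[int(v)-r:int(v)+r+1,int(u)-r:int(u)+r+1];w=w[w>0];d=np.median(w) if w.size else 0
    x=(u-K[0,2])/K[0,0]*d;y=(v-K[1,2])/K[1,1]*d
    return (z['T']@[x,-y,-d,1])[:3]
def cloud(f):
    z=load(f);K=z['K'];D=z['d'];v,u=np.mgrid[:480,:640]
    P=np.stack([(u-K[0,2])/K[0,0]*D,-(v-K[1,2])/K[1,1]*D,-D,np.ones_like(D)],-1)@z['T'].T
    P=P[...,:3];P[D<=0]=np.nan
    return P
def crop(f,x0,y0,x1,y1,s,o):
    p=load(f)['p'][y0:y1,x0:x1,::-1]
    cv2.imwrite(f'pics/{o}.png',cv2.resize(p,None,fx=s,fy=s,interpolation=cv2.INTER_CUBIC))
E
python3 - <<'E'
from h import *
o=env.get_obs();print({k:np.round(v,3).tolist() for k,v in o.items()},env.grip_depth)
for n in('top','scene'):
    snap(n,n+'0');i=env.camera_info(n);print(n,np.round(i['camera_matrix'],1).tolist(),np.round(i['cam_to_world'],3).tolist(),[k for k in i])
E
```

```text
{'t': 0.0, 'joints': [-1.256, 0.36, 1.511, 0.0, 1.272, -0.115], 'joint_velocities': [0.0, -0.001, 0.0, -0.0, 0.0, 0.001], 'joint_efforts': [0.002, -51.536, -27.072, 0.068, 0.035, -0.0], 'tcp_pos': [249.782, -544.778, 221.81], 'ee_rot': [-0.001, 0.977, 0.213, -0.0], 'ft_force': [-0.224, -0.312, 0.281], 'wrist_torque': [-0.05, -0.026, 0.066], 'grip_width': 87.559} 18.700000000000003
top [[560.5, 0.0, 318.9], [0.0, 560.5, 239.8], [0.0, 0.0, 1.0]] [[-0.021, 0.995, -0.096, 409.667], [-1.0, -0.021, -0.001, 48.061], [-0.003, 0.096, 0.995, 1203.978], [0.0, 0.0, 0.0, 1.0]] ['camera_matrix', 'cam_to_world']
scene [[492.8, 0.0, 316.8], [0.0, 492.8, 239.0], [0.0, 0.0, 1.0]] [[-0.298, -0.529, 0.794, 1224.895], [0.954, -0.144, 0.262, 258.685], [-0.024, 0.836, 0.548, 606.109], [0.0, 0.0, 0.0, 1.0]] ['camera_matrix', 'cam_to_world']
```

View pics/top0.png

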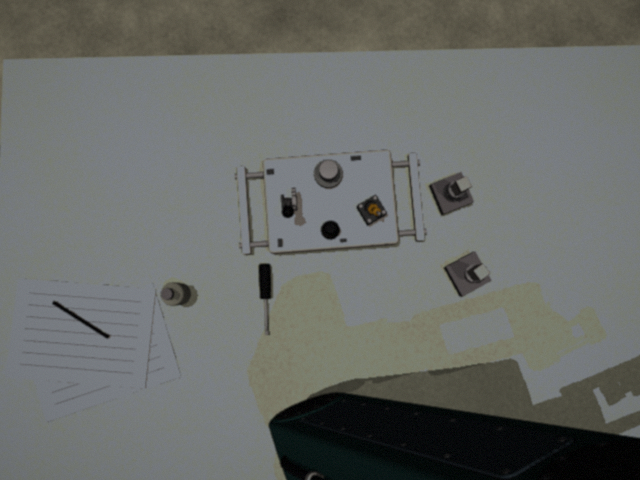

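View pics/scene0.png

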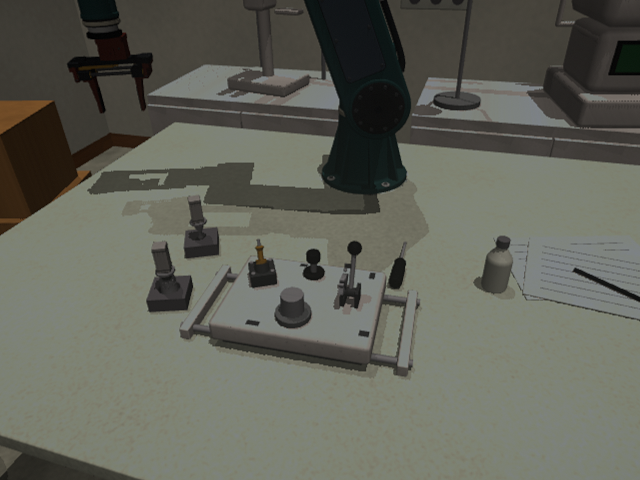

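The overview shows the carriage at about (330,200) in the top view. The two stands are at (452,193) and (468,273), the bottle is at (177,293) and the screwdriver at (265,295). I'll enlarge these areas.

```bash
python3 - <<'E'
from h import *
crop('top0',230,140,510,310,2.8,'c1')
crop('scene0',140,180,430,380,2.7,'c2')
z=load('scene0');P=cloud('top0')
for (u,v) in [(288,203),(288,212),(331,229),(328,168),(374,209),(460,185),(480,271),(330,200),(177,290),(270,160),(390,152),(398,243),(270,251)]:
    print((u,v),np.round(px('top0',u,v)))
E
```

```text
(288, 203) [591. 109. 103.]
(288, 212) [565. 106. 158.]
(331, 229) [537.  25. 108.]
(328, 168) [660.  28. 103.]
(374, 209) [573. -59. 121.]
(460, 185) [ 615. -228.  127.]
(480, 271) [ 447. -259.  126.]
(330, 200) [603.  25.  57.]
(177, 290) [424. 335.  81.]
(270, 160) [691. 148.  54.]
(390, 152) [ 715. -110.    5.]
(398, 243) [ 515. -121.    2.]
(270, 251) [500. 151.  51.]
```

View pics/c1.png

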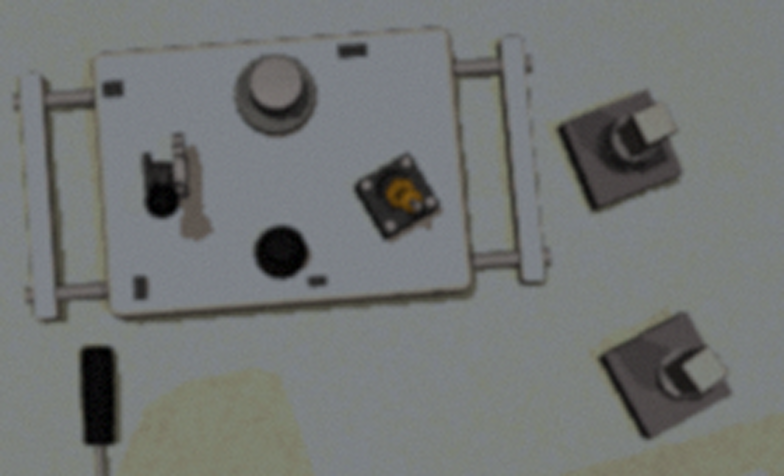

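View pics/c2.png

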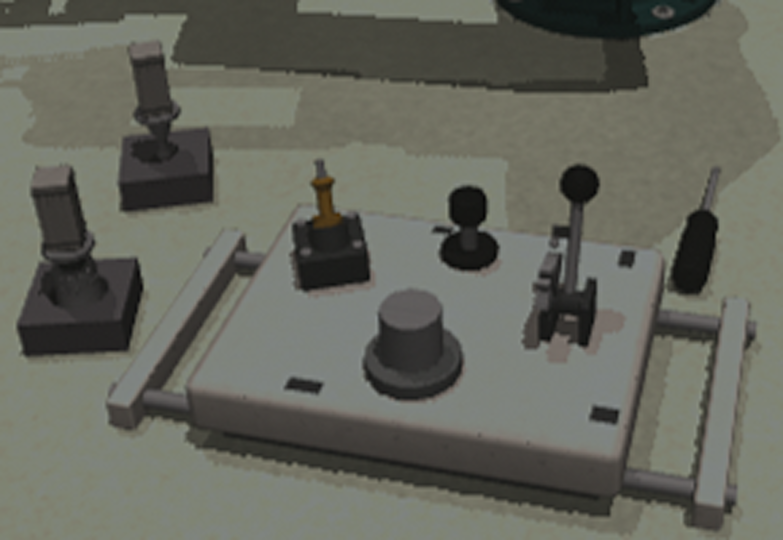

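```bash
python3 - <<'E'
from h import *
P=cloud('top0')
def rect(m):
    m=m.astype(np.uint8);n,l,s,c=cv2.connectedComponentsWithStats(m)
    k=1+np.argmax(s[1:,4]);q=P[l==k][:,:2].astype(np.float32)
    return cv2.minAreaRect(q),len(q)
z=P[...,2];x=P[...,0];y=P[...,1]
m=(z>46)&(z<62)&(x>450)&(x<750)&(y>-130)&(y<180)
m=cv2.morphologyEx(m.astype(np.uint8),cv2.MORPH_OPEN,np.ones((3,3)))
print('carriage',rect(m))
for nm,c in (('A',(615,-215)),('B',(450,-250))):
    near=(abs(x-c[0])<70)&(abs(y-c[1])<70)
    print(nm,'stand',rect(near&(z>20)&(z<36)),'top',rect(near&(z>118)&(z<135)))
    q=P[near&(z>118)&(z<135)];print(q.mean(0).round(1))
print('nip block',rect((z>74)&(z<88)&(abs(x-580)<50)&(abs(y+62)<50)))
i=env.camera_info('wrist');o=env.get_obs();print(np.round(i['cam_to_world'],3),i['camera_matrix'],o['tcp_pos'])
from scipy.spatial.transform import Rotation as R
q=o['ee_rot'];Rt=R.from_quat([q[1],q[2],q[3],q[0]]).as_matrix();T=np.eye(4);T[:3,:3]=Rt;T[:3,3]=o['tcp_pos']
print(np.round(np.linalg.inv(T)@i['cam_to_world'],3),np.round(Rt,3))
E
```

```text
carriage (((603.9351806640625, 25.68060302734375), (200.7062225341797, 270.11041259765625), 3.2460813522338867), 10351)
A stand (((619.4417724609375, -234.85433959960938), (70.13230895996094, 72.2857437133789), 20.229700088500977), 757) top (((618.6927490234375, -233.49073791503906), (23.766801834106445, 24.578229904174805), 25.146873474121094), 158)
[ 618.6 -233.4  126. ]
B stand (((446.869384765625, -260.7620544433594), (70.5523681640625, 72.11896514892578), 26.599843978881836), 846) top (((446.8983459472656, -260.31207275390625), (24.569353103637695, 25.362648010253906), 35.22499084472656), 174)
[ 446.9 -259.6  125.8]
nip block (((579.4482421875, -57.6298828125), (46.51026153564453, 46.279212951660156), 29.47832489013672), 351)
[[ 4.16000e-01  8.83000e-01  2.20000e-01  3.09246e+02]
 [-9.10000e-01  4.04000e-01  9.80000e-02 -5.18346e+02]
 [-2.00000e-03 -2.41000e-01  9.71000e-01  3.84773e+02]
 [ 0.00000e+00  0.00000e+00  0.00000e+00  1.00000e+00]] [[340.1992214    0.         317.20536918]
 [  0.         340.1992214  243.274955  ]
 [  0.           0.           1.        ]] [ 249.8132944  -544.85081618  221.90435366]
[[-1.00000e-03  9.71000e-01  2.41000e-01  6.51040e+01]
 [ 1.00000e+00  1.00000e-03  0.00000e+00  4.03000e-01]
 [ 0.00000e+00  2.41000e-01 -9.71000e-01 -1.62856e+02]
 [ 0.00000e+00  0.00000e+00  0.00000e+00  1.00000e+00]] [[ 0.909  0.417 -0.001]
 [ 0.417 -0.909  0.002]
 [ 0.    -0.002 -1.   ]]
```

The carriage fits at (604, 25.7) with yaw +0.057, and its size matches. The pusher tops are at the right height. I'll move above the nipple and look with the wrist camera.

```bash
python3 -m inch '[{"slide":[11,16.2,0.6],"dr":[0,0,-0.37]},{"slide":[11,16.2,0.6],"dr":[0,0,-0.37]},{"slide":[11,16.2,0.6],"dr":[0,0,-0.37]},{"slide":[11,16.2,0.6],"dr":[0,0,-0.37]},{"slide":[11,16.2,0.6],"dr":[0,0,-0.37]},{"slide":[11,16.2,0.6],"dr":[0,0,-0.37]},{"slide":[11,16.2,0.6],"dr":[0,0,-0.37]},{"slide":[11,16.2,0.6],"dr":[0,0,-0.37]},{"slide":[11,16.2,0.6],"dr":[0,0,-0.37]},{"slide":[11,16.2,0.6],"dr":[0,0,-0.37]},{"slide":[11,16.2,0.6],"dr":[0,0,-0.37]},{"slide":[11,16.2,0.6],"dr":[0,0,-0.37]},{"slide":[11,16.2,0.6],"dr":[0,0,-0.37]},{"slide":[11,16.2,0.6],"dr":[0,0,-0.37]},{"slide":[11,16.2,0.6],"dr":[0,0,-0.37]},{"slide":[11,16.2,0.6],"dr":[0,0,-0.37]},{"slide":[11,16.2,0.6],"dr":[0,0,-0.37]}]' 60
python3 - <<'E'
from h import *
import time
snap('wrist','w1');snap('top','top1')
crop('w1',0,0,640,480,1.25,'w1b')
E
```

```text
t: 1.8
tcp_pos: [579.4, -60.6, 240.6]
ee_rot: [-0.0, 1.0, 0.029, -0.0]
ft_force: [-1.1, -0.1, -0.1]
grip_width: 59.9
```

View pics/w1b.png

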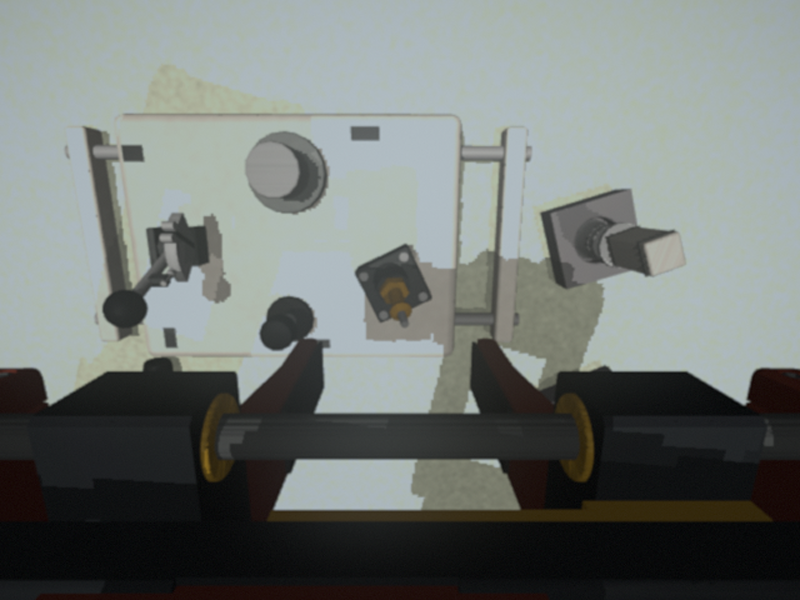

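The wrist view shows the nipple at (395,295) in the enlarged picture, with its pin tip at about (404,321), leaning towards the robot and slightly to the right. The knob is at (125,308). Next I'll measure the axis from the point cloud and get a closer view.

```bash
python3 - <<'E'
from h import *
crop('w1',275,185,355,270,7,'c3')
crop('w1',420,140,560,240,5,'c4')
P=cloud('w1');c=np.array([579.4,-57.6])
z=P[...,2]
near=(abs(P[...,0]-c[0]+5)<35)&(abs(P[...,1]-c[1])<30)&(z>84)
for a,b in ((84,92),(92,100),(100,106),(106,110),(110,114),(114,118),(118,124),(124,130),(130,140)):
    q=P[near&(z>=a)&(z<b)]
    if len(q):print(a,b,len(q),q.mean(0).round(1))
d=load('w1')['p'].astype(int)
br=(d[...,0]-d[...,2]>40)
v,u=np.nonzero(br);k=(u>280)&(u<350)&(v<280)
for vv in range(185,270,4):
    s=u[k&(v==vv)]
    if len(s):print(vv,s.min(),s.max(),px('w1',s.mean(),vv).round(1))
E
```

```text
84 92 320 [584.6 -57.   86.9]
92 100 371 [583.3 -56.8  96.2]
100 106 103 [581.6 -58.1 101.8]
106 110 33 [576.5 -60.6 107.9]
110 114 31 [575.3 -61.4 112. ]
114 118 26 [569.6 -66.3 116.1]
118 124 164 [570.6 -63.5 120.7]
124 130 42 [566.  -66.3 127.5]
130 140 28 [564.5 -66.6 130.9]
229 308 323 [582.6 -59.2 100.1]
233 306 325 [579.5 -58.8 103.2]
245 315 327 [573.4 -64.5 121.7]
249 313 327 [569.6 -63.1 121.1]
253 315 315 [565.5 -59.8 119.9]
```

View pics/c3.png

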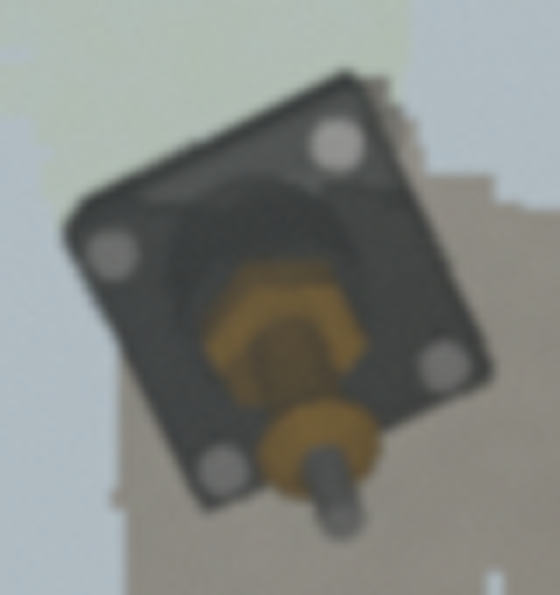

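View pics/c4.png

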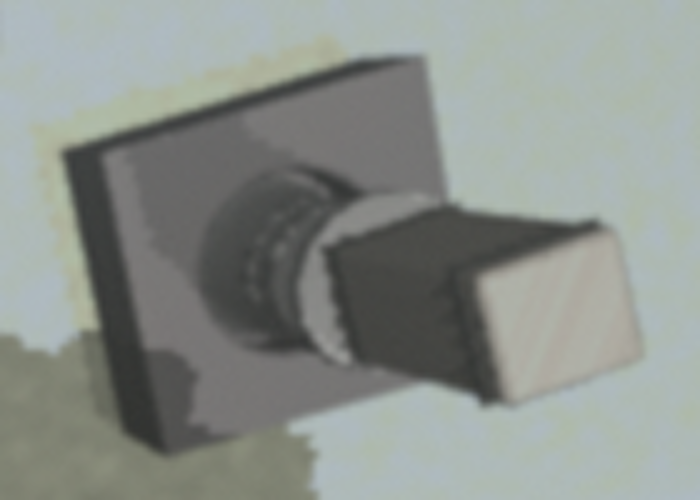

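```bash
cat > nf.py <<'E'
from h import *
from scipy.optimize import least_squares
def cyl(p,r,z0,z1):
    rr=np.hypot(p[:,0],p[:,1])-r;zz=np.maximum(z0-p[:,2],p[:,2]-z1)
    return np.minimum(np.maximum(rr,zz),0)+np.hypot(np.maximum(rr,0),np.maximum(zz,0))
def axis(th,t=0.44): return np.array([np.sin(t)*np.cos(th),np.sin(t)*np.sin(th),np.cos(t)])
def frame(th,t=0.44):
    a=axis(th,t);x=np.cross([-np.sin(th),np.cos(th),0],a);y=np.cross(a,x);return np.stack([x,y,a],1)
def fit(f,o0=(569.5,-63.5,119.5),th0=np.radians(209.5),fixth=False):
    P=cloud(f).reshape(-1,3)
    F=frame(th0);
    def sel(o,th):
        L=(P-o)@frame(th);return P[(np.hypot(L[:,0],L[:,1])<11)&(L[:,2]>-20)&(L[:,2]<15)]
    o=np.array(o0);th=th0
    for _ in range(4):
        q=sel(o,th)
        def res(v):
            L=(q-v[:3])@frame(v[3])
            return np.minimum(np.minimum(cyl(L,8,-8,0),cyl(L,5,-25,-8)),cyl(L,2.8,0,12))
        s=least_squares(res,[*o,th],loss='soft_l1',f_scale=1.0,x_scale=[1,1,1,.05]);o=s.x[:3]; th=s.x[3]
    print(f,len(q),'O',o.round(1),'heading',np.degrees(th).round(1),'rms',np.sqrt(np.mean(s.fun**2)).round(2))
if __name__=='__main__':
    for f in('w1','top0','top1','scene0'):
        try: fit(f)
        except Exception as e: print(f,e)
E
python3 nf.py
```

```text
w1 349 O [567.8 -64.8 119.5] heading 208.5 rms 0.56
top0 56 O [567.6 -64.2 120.5] heading 207.6 rms 1.36
top1 60 O [568.9 -64.9 119.6] heading 214.6 rms 1.29
scene0 98 O [568.3 -66.3 119.4] heading 208.8 rms 0.93
```

All three cameras agree on the nipple: the head top is at about (568, -65, 119.6), with heading 209°. Next I'll locate the knob.

```bash
cat > lv.py <<'E'
from h import *
from scipy.optimize import least_squares
import sys
C=np.array([604.,25.7]);yaw=0.0566
def piv():
    return np.array([C[0]-85*np.sin(yaw),C[1]+85*np.cos(yaw),77.])
def lever(f,g=None):
    P=cloud(f).reshape(-1,3);p=piv();ex=np.array([np.cos(yaw),np.sin(yaw),0])
    q=P-p;lx=q@ex;ly=q@[-np.sin(yaw),np.cos(yaw),0];lz=q[:,2]
    r=np.hypot(lx,lz);m=(abs(ly)<16)&(r>60)&(r<90)&(lz>0)
    Q=np.stack([lx,ly,lz],1)[m]
    if len(Q)<15: print(f,'few',len(Q));return
    def best(a,dy):
        d=np.linalg.norm(Q-[75*np.sin(a),dy,75*np.cos(a)],axis=1)-12
        return d
    s=min((least_squares(lambda v:best(*v),[a0,0],loss='soft_l1',f_scale=1,x_scale=[.05,1]) for a0 in np.arange(-.5,.9,.2)),key=lambda s:s.cost)
    a=s.x[0]
    print(f,len(Q),'value',round(a+.55,3),'dy',s.x[1].round(1),'rms',np.sqrt(np.mean(s.fun**2)).round(2),'knob',(p+75*np.sin(a)*ex+[0,0,75*np.cos(a)]+s.x[1]*np.array([-np.sin(yaw),np.cos(yaw),0])).round(1))
if __name__=='__main__':
    for f in sys.argv[1:]: lever(f)
E
python3 lv.py w1 top0 top1 scene0
```

```text
w1 903 value 0.132 dy -0.8 rms 0.87 knob [568.8 108.1 145.5]
top0 121 value 0.132 dy -0.1 rms 1.35 knob [568.8 108.7 145.5]
top1 120 value 0.134 dy -0.0 rms 1.62 knob [568.9 108.8 145.6]
scene0 178 value 0.13 dy -2.1 rms 1.23 knob [568.8 106.7 145.5]
```

```bash
python3 -m inch '[{"slide":[-0.35,5.63,0]},{"slide":[-0.35,5.63,0]},{"slide":[-0.35,5.63,0]},{"slide":[-0.35,5.63,0]},{"slide":[-0.35,5.63,0]},{"slide":[-0.35,5.63,-1.5]},{"slide":[-0.35,5.63,-2.7]},{"slide":[-0.35,5.63,-3.4]},{"slide":[-0.35,5.63,-3.79]},{"slide":[-0.35,5.63,-3.79]},{"slide":[-0.35,5.63,-3.79]}]' || true
python3 - <<'E'
from h import *
snap('wrist','w2')
crop('w2',0,0,640,480,1.25,'w2b')
E
```

```text
invalid input
```

View pics/w2b.png

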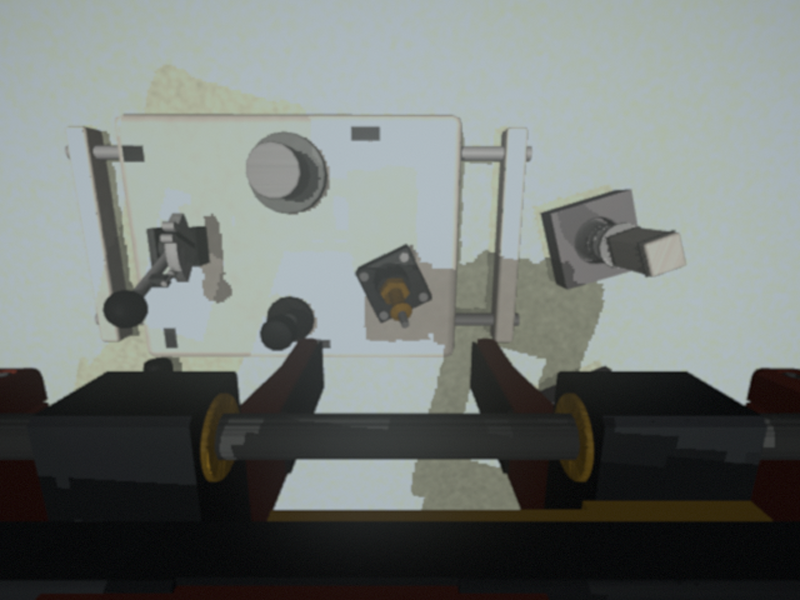

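The move was refused because every row needs "dr", and the picture hasn't changed. I'll send it again with "dr" included.

```bash
python3 -m inch '[{"slide":[-0.35,5.63,0],"dr":[0,0,0]},{"slide":[-0.35,5.63,0],"dr":[0,0,0]},{"slide":[-0.35,5.63,0],"dr":[0,0,0]},{"slide":[-0.35,5.63,0],"dr":[0,0,0]},{"slide":[-0.35,5.63,0],"dr":[0,0,0]},{"slide":[-0.35,5.63,-1.5],"dr":[0,0,0]},{"slide":[-0.35,5.63,-2.7],"dr":[0,0,0]},{"slide":[-0.35,5.63,-3.4],"dr":[0,0,0]},{"slide":[-0.35,5.63,-3.79],"dr":[0,0,0]},{"slide":[-0.35,5.63,-3.79],"dr":[0,0,0]},{"slide":[-0.35,5.63,-3.79],"dr":[0,0,0]}]'
python3 - <<'E'
from h import *
snap('wrist','w3')
crop('w3',0,0,640,480,1.25,'w3b')
E
```

```text
t: 3.05
tcp_pos: [570.4, 108.9, 127.7]
ee_rot: [0.0, 1.0, 0.03, 0.001]
ft_force: [-0.5, -0.6, -0.4]
grip_width: 60.1
```

View pics/w3b.png

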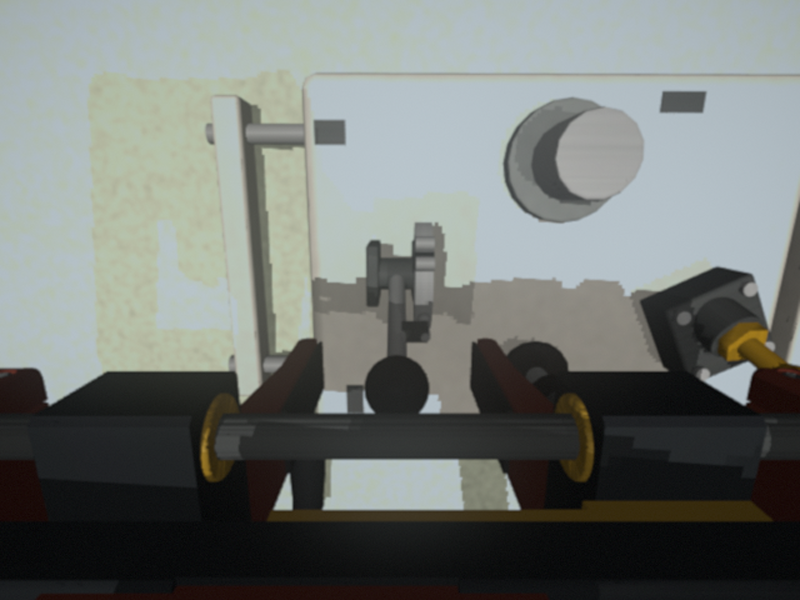

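The knob, at (397,387) in the enlarged picture, is centred between the fingers. I'll close on it.

```bash
python3 -m inch '[{"slide":[-0.04,0,-0.03],"dr":[0,0,0]},{"slide":[-0.04,0,-0.03],"dr":[0,0,0]},{"slide":[-0.04,0,-0.03],"dr":[0,0,0]},{"slide":[-0.04,0,-0.03],"dr":[0,0,0]},{"slide":[-0.04,0,-0.03],"dr":[0,0,0]},{"slide":[-0.04,0,-0.03],"dr":[0,0,0]}]' 18
python3 - <<'E'
import numpy as np
o=(570.,108.9,127.0)
# path of knob relative to start lean -0.418
yaw=.0566
for v in (0.132,.25,.4,.55,.7,.8,.9,.95,1.0,1.03):
    a=v-.55; s=75*(np.sin(a)-np.sin(-.418)); z=75*(np.cos(a)-np.cos(.418))
    print(v,np.round(np.array([s*np.cos(yaw),s*np.sin(yaw),z])/30,2))
E
```

```text
t: 3.7
tcp_pos: [568.4, 108.9, 126.2]
ee_rot: [0.0, 1.0, 0.03, 0.0]
ft_force: [-0.2, -4.1, 1.6]
grip_width: 22.3
0.132 [-0. -0.  0.]
0.25 [0.28 0.02 0.1 ]
0.4 [0.64 0.04 0.19]
0.55 [1.01 0.06 0.22]
0.7 [1.39 0.08 0.19]
0.8 [1.63 0.09 0.14]
0.9 [1.87 0.11 0.06]
0.95 [1.99 0.11 0.02]
1.0 [ 2.1   0.12 -0.03]
1.03 [ 2.17  0.12 -0.07]
```

```bash
python3 -m inch '[{"slide":[0.28,0.02,0.1],"dr":[0,0,0]},{"slide":[0.64,0.04,0.19],"dr":[0,0,0]},{"slide":[1.01,0.06,0.22],"dr":[0,0,0]},{"slide":[1.39,0.08,0.19],"dr":[0,0,0]},{"slide":[1.63,0.09,0.14],"dr":[0,0,0]},{"slide":[1.87,0.11,0.06],"dr":[0,0,0]},{"slide":[2.1,0.12,-0.03],"dr":[0,0,0]},{"slide":[2.1,0.12,-0.03],"dr":[0,0,0]},{"slide":[2.1,0.12,-0.03],"dr":[0,0,0]}]'
python3 - <<'E'
from h import *
snap('wrist','w4');snap('scene','s4');snap('top','t4')
crop('w4',0,0,640,480,1.25,'w4b')
crop('s4',270,200,430,340,4,'s4b')
E
python3 lv.py w4 s4 t4
```

```text
t: 4.6
tcp_pos: [633.6, 112.7, 125.4]
ee_rot: [0.0, 1.0, 0.03, 0.002]
ft_force: [3.3, -3.8, 0.8]
grip_width: 22.4
w4 2350 value 0.997 dy -0.3 rms 4.51 knob [631.6 112.1 144.6]
s4 283 value 0.996 dy -2.0 rms 5.68 knob [631.6 110.4 144.7]
t4 15 value 0.929 dy 0.8 rms 1.27 knob [626.8 113.  146.7]
```

View pics/w4b.png

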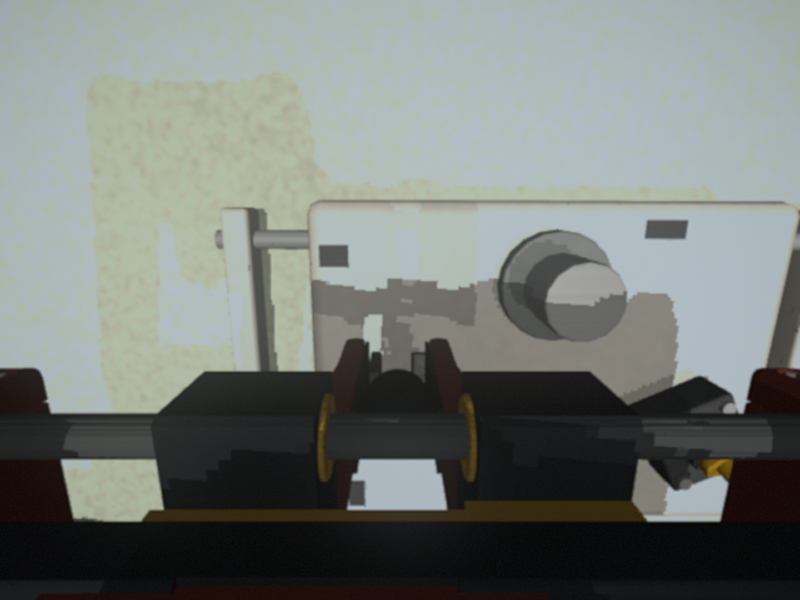

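View pics/s4b.png

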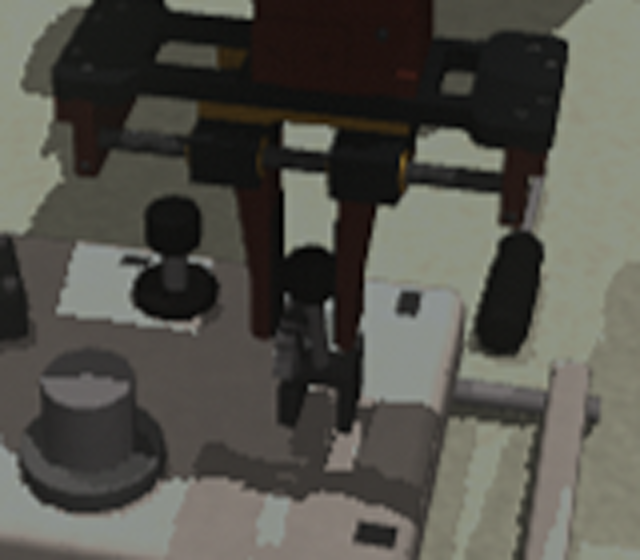

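The scene view shows the knob still held at (308,275) in the crop, with the lever close to 1.0. I'll open the fingers, rise straight up and measure the lever clear of the hand.

```bash
python3 -m inch '[{"slide":[0,0,0],"dr":[0,0,0]},{"slide":[0,0,0],"dr":[0,0,0]},{"slide":[0,0,0],"dr":[0,0,0]},{"slide":[0,0,0],"dr":[0,0,0]},{"slide":[0,0,1],"dr":[0,0,0]},{"slide":[0,0,2.5],"dr":[0,0,0]},{"slide":[0,0,4],"dr":[0,0,0]},{"slide":[-2,0,4],"dr":[0,0,0]},{"slide":[-2,0,4],"dr":[0,0,0]}]' 60
python3 - <<'E'
from h import *
snap('wrist','w5');snap('scene','s5');snap('top','t5')
crop('w5',200,150,440,310,3.3,'w5b')
E
python3 lv.py w5 s5 t5
```

```text
t: 5.65
tcp_pos: [567.2, 113.5, 246.1]
ee_rot: [-0.0, 1.0, 0.03, -0.001]
ft_force: [0.2, 0.5, -1.3]
grip_width: 60.0
w5 818 value 0.935 dy -0.7 rms 0.61 knob [627.4 111.5 146.5]
s5 183 value 0.944 dy -2.3 rms 0.99 knob [628.1 109.9 146.3]
t5 few 0
```

View pics/w5b.png

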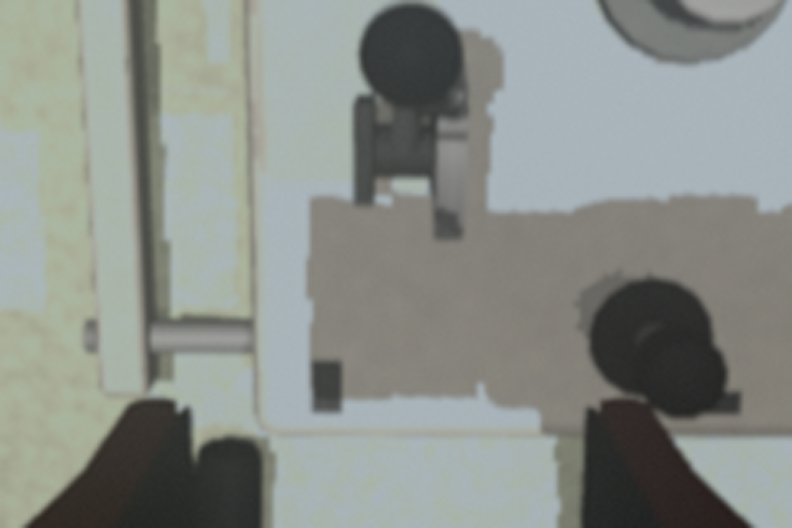

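The lever measures about 0.94 with the hand clear. That's inside the window but short of 1.00, so I'll check the quadrant closely.

```bash
python3 -m inch '[{"slide":[0.3,-2.5,-0.5],"dr":[0.15,0,0]},{"slide":[0.3,-4.0,-1],"dr":[0.3,0,0]},{"slide":[0.3,-5.0,-1],"dr":[0.45,0,0]},{"slide":[0.3,-5.0,-1],"dr":[0.6,0,0]},{"slide":[0.3,-5.0,-1],"dr":[0.6,0,0]},{"slide":[0.3,-5.0,-1],"dr":[0.6,0,0]}]'
python3 - <<'E'
from h import *
snap('wrist','w6')
crop('w6',0,0,640,480,1.25,'w6b')
E
python3 lv.py w6; python3 -c "
from nf import *
fit('w6')"
```

```text
t: 6.4
tcp_pos: [580.8, -39.0, 213.0]
ee_rot: [-0.296, 0.955, 0.026, 0.008]
ft_force: [0.1, 0.9, 0.3]
grip_width: 60.3
w6 646 value 0.939 dy -0.8 rms 0.77 knob [627.6 111.3 146.4]
w6 548 O [567.8 -64.7 119.5] heading 209.0 rms 0.58
```

View pics/w6b.png

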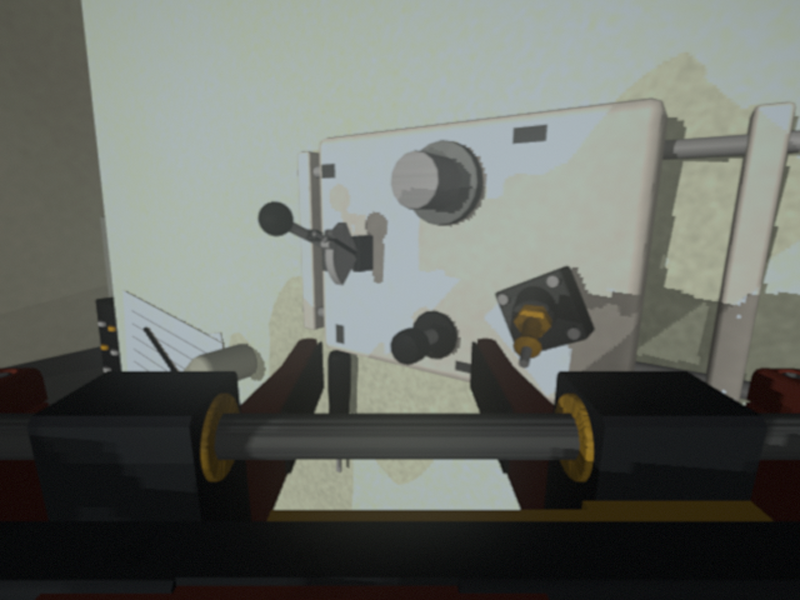

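```bash
python3 -c "
from h import *
crop('w6',200,150,320,240,6.6,'w6c')"
```

```text
(no output)
```

View pics/w6c.png

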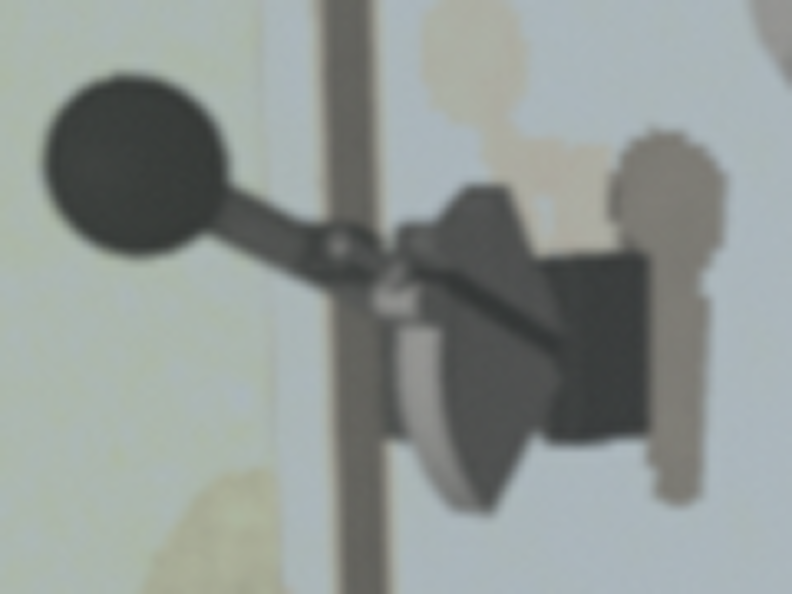

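```bash
python3 -c "
from h import *
import lv
p=lv.piv();y=lv.yaw
for n,u,v in (('mark',284.1,202.3),('mark',276,196.5),('mark',268,191.5),('hump',260,194.5),('hump2',263.3,186),('foll',251.5,187.5)):
    q=px('w6',u,v,r=0)-p;l=[q@[np.cos(y),np.sin(y),0],q@[-np.sin(y),np.cos(y),0],q[2]]
    print(n,np.round(l,1),'ang',round(np.arctan2(l[0],l[2])+.55,3))
"
```

```text
mark [  1.2 -16.9   4.4] ang 0.812
mark [  7.9 -17.8  17.7] ang 0.967
mark [ 13.1 -16.7  27.8] ang 0.991
hump [ 10.4 -11.6  33.6] ang 0.85
hump2 [ 18.3 -13.4  30.6] ang 1.089
foll [ 17.4 -12.4  45.3] ang 0.917
```

The black mark measures about 0.99 and the humps about 0.85 and 1.09, so the lever at 0.94 is in the gap but near the first hump. I'll regrip it and nudge it towards the centre.

```bash
python3 -m inch '[{"slide":[1.0,1.5,1],"dr":[-0.15,0,0]},{"slide":[1.56,3,1],"dr":[-0.3,0,0]},{"slide":[1.56,4.3,1],"dr":[-0.45,0,0]},{"slide":[1.56,5.02,1],"dr":[-0.6,0,0]},{"slide":[1.56,5.02,0.8],"dr":[-0.6,0,0]},{"slide":[1.56,5.02,-0.5],"dr":[-0.6,0,0]},{"slide":[1.56,5.02,-2.0],"dr":[-0.6,0,0]},{"slide":[1.56,5.02,-2.86],"dr":[-0.6,0,0]},{"slide":[1.56,5.02,-2.86],"dr":[-0.6,0,0]},{"slide":[1.56,5.02,-2.86],"dr":[-0.6,0,0]}]'
python3 -m inch '[{"slide":[0,0,0],"dr":[0,0,0]},{"slide":[0,0,0],"dr":[0,0,0]},{"slide":[0,0,0],"dr":[0,0,0]},{"slide":[0,0,0],"dr":[0,0,0]},{"slide":[0,0,0],"dr":[0,0,0]}]' 18
python3 -m inch '[{"slide":[0.1,0,-0.03],"dr":[0,0,0]},{"slide":[0.2,0.01,-0.06],"dr":[0,0,0]},{"slide":[0.2,0.01,-0.06],"dr":[0,0,0]},{"slide":[0.2,0.01,-0.06],"dr":[0,0,0]}]'
python3 -m inch '[{"slide":[0,0,0],"dr":[0,0,0]},{"slide":[0,0,0],"dr":[0,0,0]},{"slide":[0,0,0],"dr":[0,0,0]},{"slide":[0,0,0],"dr":[0,0,0]},{"slide":[0,0,1],"dr":[0,0,0]},{"slide":[0,0,2.5],"dr":[0,0,0]},{"slide":[0,0,4],"dr":[0,0,0]},{"slide":[-2,0,4],"dr":[0,0,0]},{"slide":[-2,0,4],"dr":[0,0,0]}]' 60
python3 - <<'E'
from h import *
snap('wrist','w7');snap('scene','s7')
E
python3 lv.py w7 s7
```

```text
t: 7.45
tcp_pos: [627.1, 114.9, 130.3]
ee_rot: [-0.0, 1.0, 0.031, 0.0]
ft_force: [0.7, 0.1, 0.3]
grip_width: 60.2
t: 7.95
tcp_pos: [627.5, 112.7, 129.8]
ee_rot: [0.001, 1.0, 0.03, 0.0]
ft_force: [0.4, -12.5, 1.3]
grip_width: 23.7
t: 8.35
tcp_pos: [633.1, 112.6, 127.3]
ee_rot: [0.001, 1.0, 0.03, -0.0]
ft_force: [-1.1, -5.2, 1.3]
grip_width: 22.3
t: 9.25
tcp_pos: [569.1, 114.4, 248.6]
ee_rot: [-0.0, 1.0, 0.03, -0.001]
ft_force: [-0.0, 0.7, -1.2]
grip_width: 60.1
w7 793 value 1.017 dy -0.7 rms 0.59 knob [633.  111.8 144. ]
s7 189 value 1.02 dy -2.4 rms 0.9 knob [633.3 110.1 143.9]
```

The lever now reads about 1.02, in the notch. Next is the pusher: I'll move above it with the tool turned to its grip.

```bash
python3 -m inch '[{"slide":[1.5,-11.6,0],"dr":[0,0,0.15]},{"slide":[1.5,-11.6,0],"dr":[0,0,0.3]},{"slide":[1.5,-11.6,0],"dr":[0,0,0.38]},{"slide":[1.5,-11.6,0],"dr":[0,0,0.38]},{"slide":[1.5,-11.6,0],"dr":[0,0,0.38]},{"slide":[1.5,-11.6,0],"dr":[0,0,0.38]},{"slide":[1.5,-11.6,0],"dr":[0,0,0.38]},{"slide":[1.5,-11.6,0],"dr":[0,0,0.38]},{"slide":[1.5,-11.6,0],"dr":[0,0,0.38]},{"slide":[1.5,-11.6,0],"dr":[0,0,0.38]},{"slide":[1.5,-11.6,0],"dr":[0,0,0.38]}]'
python3 - <<'E'
from h import *
snap('wrist','w8')
crop('w8',150,60,530,345,2.1,'w8b')
P=cloud('w8');z=P[...,2]
def st(m,n):
    m=m.astype(np.uint8);k,l,s,c=cv2.connectedComponentsWithStats(m);k=1+np.argmax(s[1:,4]);q=P[l==k]
    r=cv2.minAreaRect(q[:,:2].astype(np.float32));print(n,len(q),np.round(r[0],1),np.round(r[1],1),round(r[2],1),'z',np.median(q[:,2]).round(1))
near=(abs(P[...,0]-618)<60)&(abs(P[...,1]+233)<60)
st(near&(z>120)&(z<132),'top');st(near&(z>20)&(z<36),'stand');
st(near&(z>66)&(z<73),'collar')
E
```

```text
t: 10.45
tcp_pos: [618.2, -232.2, 247.2]
ee_rot: [-0.001, 0.976, 0.219, -0.0]
ft_force: [0.1, 0.5, 0.1]
grip_width: 59.9
top 768 [ 619.5 -235.1] [24.3 24.2] 23.9 z 125.5
stand 2379 [ 619.6 -235.1] [70. 70.] 20.2 z 28.8
collar 242 [ 623.3 -233.2] [27.3 34.7] 24.4 z 70.6
```

View pics/w8b.png

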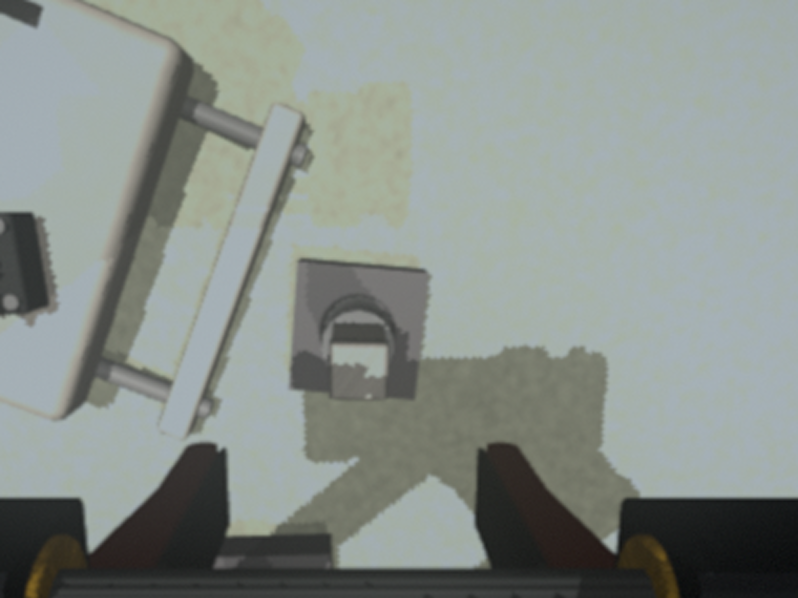

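The pusher stands upright at (619.6, -235.1), its top at 125.5, and its grip is aligned with the tool within about 1°. I'll descend and grip it.

```bash
python3 -m inch '[{"slide":[0.05,-0.1,-1.5],"dr":[0,0,-0.01]},{"slide":[0.05,-0.1,-3],"dr":[0,0,-0.01]},{"slide":[0.05,-0.1,-4.2],"dr":[0,0,-0.01]},{"slide":[0.05,-0.1,-5.2],"dr":[0,0,-0.01]},{"slide":[0.05,-0.1,-5.63],"dr":[0,0,-0.01]},{"slide":[0.05,-0.1,-5.63],"dr":[0,0,-0.01]},{"slide":[0.05,-0.1,-5.63],"dr":[0,0,-0.01]}]'
python3 -m inch '[{"slide":[0,0,0],"dr":[0,0,0]},{"slide":[0,0,0],"dr":[0,0,0]},{"slide":[0,0,0],"dr":[0,0,0]},{"slide":[0,0,0],"dr":[0,0,0]},{"slide":[0,0,0],"dr":[0,0,0]},{"slide":[0,0,0],"dr":[0,0,0]}]' 18
```

```text
t: 11.2
tcp_pos: [620.6, -236.8, 80.0]
ee_rot: [0.001, 0.977, 0.214, 0.001]
ft_force: [0.8, 0.2, 0.1]
grip_width: 59.9
t: 11.8
tcp_pos: [619.5, -237.0, 78.9]
ee_rot: [-0.0, 0.977, 0.213, 0.0]
ft_force: [0.1, 0.4, 2.2]
grip_width: 23.8
```

```bash
python3 -m inch '[{"slide":[0,0,1],"dr":[0,0,0]},{"slide":[0,0,2.3],"dr":[0,0,0]},{"slide":[0,0,3.7],"dr":[0,0,0]},{"slide":[0,0,5],"dr":[0,0,0]},{"slide":[-0.6,1,5],"dr":[0.05,-0.09,0]},{"slide":[-1.3,2.2,5],"dr":[0.1,-0.18,0]},{"slide":[-2,3.4,5],"dr":[0.15,-0.27,0]},{"slide":[-2.6,4.4,5],"dr":[0.2,-0.36,0]},{"slide":[-3.03,5.01,4.8],"dr":[0.213,-0.385,0]},{"slide":[-3.03,5.01,4.54],"dr":[0.213,-0.385,0]},{"slide":[-3.03,5.01,4.54],"dr":[0.213,-0.385,0]},{"slide":[-3.03,5.01,4.54],"dr":[0.213,-0.385,0]},{"slide":[-3.03,5.01,4.54],"dr":[0.213,-0.385,0]}]'
python3 - <<'E'
from h import *
snap('wrist','w9');snap('scene','s9');snap('top','t9')
crop('w9',0,0,640,480,1.25,'w9b')
crop('s9',200,150,400,300,4,'s9b')
o=env.get_obs();print(o['tcp_pos'],o['ee_rot'],o['ft_force'],o['joints'])
E
python3 lv.py w9 s9
```

```text
t: 13.1
tcp_pos: [530.1, -87.7, 215.3]
ee_rot: [-0.062, 0.953, 0.208, 0.209]
ft_force: [0.1, 0.2, -2.6]
grip_width: 23.4
[529.55516114 -87.24976582 215.0583775 ] [-0.06227608  0.95339298  0.2082819   0.20924188] [-0.0704809   0.55679758 -2.6730498 ] [-0.5687115   0.15243838  1.93103601  0.49800871  0.9007396   0.28940727]
w9 825 value 1.019 dy -1.0 rms 0.85 knob [633.1 111.5 143.9]
s9 190 value 1.022 dy -2.1 rms 0.94 knob [633.4 110.4 143.8]
```

View pics/w9b.png

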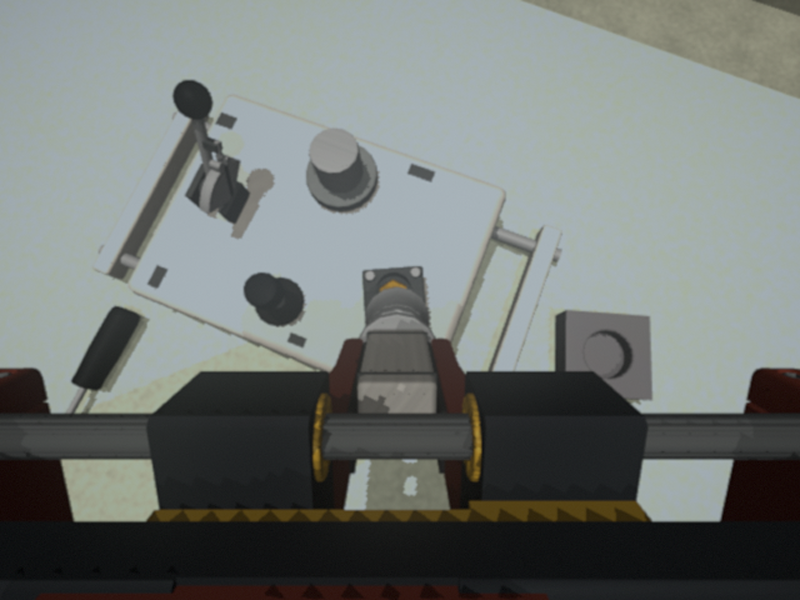

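View pics/s9b.png

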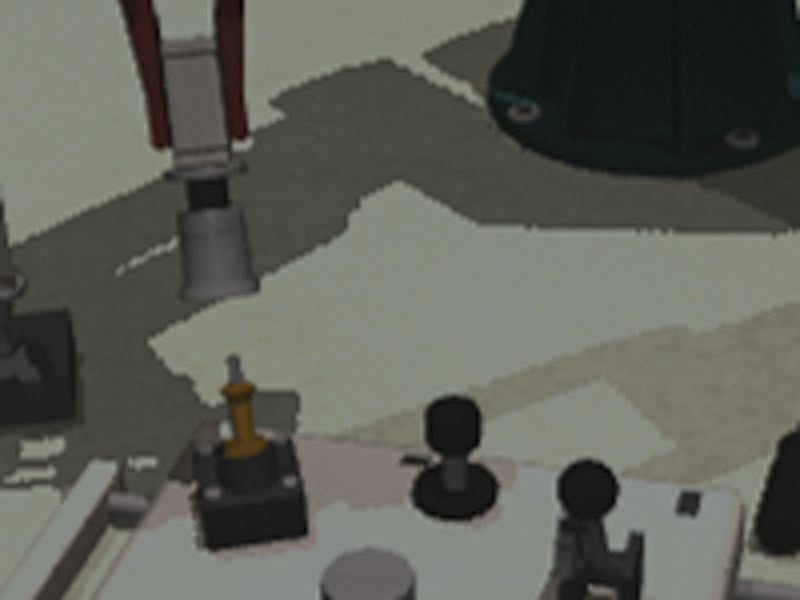

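The scene view shows the wide coupler hanging in line above the nipple, with the mouth at (220,290) and the pin at (233,358) in the crop. I'll fit the held pusher's axis.

```bash
cat > cp.py <<'E'
from nf import *
from scipy.spatial.transform import Rotation as R
import sys
O=np.array([567.9,-64.8,119.5]);TH=np.radians(209.0);F=frame(TH)
def tool(o):
    q=o['ee_rot'];return R.from_quat([q[1],q[2],q[3],q[0]]).as_matrix(),np.array(o['tcp_pos'])
def pred(o,L=65.7):
    M,p=tool(o);m=p+M[:,2]*L;l=(m-O)@F
    print('tool pred mouth in nipple frame',l.round(1),'angle',np.arccos(np.clip(-M[:,2]@F[:,2],-1,1)).round(3),'world mouth',m.round(1), 'axis diff', (F.T@(-M[:,2])).round(3))
    return M,m
def fitc(f,M,m,lo=3,hi=60):
    P=cloud(f).reshape(-1,3);B=np.stack([M[:,0],-M[:,1],-M[:,2]],1) # pusher frame z up
    L=(P-m)@B;Q=L[(np.hypot(L[:,0],L[:,1])<24)&(L[:,2]>-4)&(L[:,2]<116)]
    def sdf(p):
        # sdf: mouth outer r18 0-4 conservative, collar, square grip
        s=cyl(p,18,52,57)
        dx=np.abs(p[:,0])-12;dy=np.abs(p[:,1])-12;dz=np.maximum(57-p[:,2],p[:,2]-112)
        b=np.maximum(np.maximum(dx,dy),dz);bo=np.sqrt(np.maximum(dx,0)**2+np.maximum(dy,0)**2+np.maximum(dz,0)**2)
        return np.minimum(s,np.minimum(b,0)+bo)
    Qs=Q[(Q[:,2]>50)]
    r=np.hypot(Q[:,0],Q[:,1])
    def mod(v):
        rot=R.from_rotvec([v[3],v[4],0]).as_matrix();return lambda q:(q-v[:3])@rot
    def res(v):
        t=mod(v);a=sdf(t(Qs));lowr=t(Q[(Q[:,2]>2)&(Q[:,2]<46)])
        k=np.hypot(lowr[:,0],lowr[:,1])-(v[5]+v[6]*lowr[:,2]);return np.r_[a,k]
    s=least_squares(res,[0,0,0,0,0,18,-.05],loss='soft_l1',f_scale=.8,x_scale=[1,1,1,.05,.05,1,.05])
    v=s.x;off=m+B@v[:3];rot=R.from_rotvec([v[3],v[4],0]).as_matrix();ax=B@rot[:,2]
    print(f,len(Q),'mouth in nipple',((off-O)@F).round(1),'axis in nipple',(F.T@ax).round(3),'r',v[5:].round(2),'zoff',v[2].round(1),'rms',np.sqrt(np.mean(s.fun**2)).round(2))
if __name__=='__main__':
    M,m=pred(env.get_obs())
    for f in sys.argv[1:]: fitc(f,M,m)
E
python3 cp.py w9 s9 t9; python3 -c "
from nf import *
fit('s9');fit('w9')"
```

```text
tool pred mouth in nipple frame [-0.5  1.1 39.7] angle 0.001 world mouth [554.1 -73.7 155.6] axis diff [ 0.    -0.001  1.   ]
w9 7176 mouth in nipple [-1.6  2.5 40.5] axis in nipple [-0.    -0.006  1.   ] r [16.54 -0.06] zoff 0.8 rms 2.4
s9 1278 mouth in nipple [-1.9  4.3 40.4] axis in nipple [ 0.003 -0.021  1.   ] r [16.43 -0.09] zoff 0.7 rms 2.7
t9 532 mouth in nipple [-1.9  1.3 41.1] axis in nipple [-0.001  0.009  1.   ] r [16.45 -0.07] zoff 1.4 rms 2.48
s9 98 O [568.3 -66.3 119.3] heading 206.9 rms 1.06
w9 0 O [569.5 -63.5 119.5] heading 209.5 rms nan
  return _methods._mean(a, axis=axis, dtype=dtype,
  ret = ret.dtype.type(ret / rcount)
```

Fits agree with the tool prediction to about 2 mm, and the axis is within 0.02 rad. I'll correct roughly 2 mm sideways and bring the mouth just past the head's top face.

```bash
python3 -m inch '[{"slide":[0.03,0.1,-0.28],"dr":[0,0,0]},{"slide":[0.13,0.155,-0.52],"dr":[0,0,0]},{"slide":[0.22,0.2,-0.74],"dr":[0,0,0]},{"slide":[0.32,0.25,-0.96],"dr":[0,0,0]},{"slide":[0.41,0.3,-1.17],"dr":[0,0,0]},{"slide":[0.5,0.345,-1.374],"dr":[0,0,0]},{"slide":[0.5,0.345,-1.374],"dr":[0,0,0]},{"slide":[0.5,0.345,-1.374],"dr":[0,0,0]}]'
python3 - <<'E'
from h import *
snap('wrist','w10');snap('scene','s10');snap('top','t10')
crop('s10',200,170,360,290,5,'s10b')
o=env.get_obs();print(o['tcp_pos'],o['ee_rot'],o['ft_force'],o['wrist_torque'])
E
python3 cp.py w10 s10 t10
```

```text
t: 14.05
tcp_pos: [543.7, -76.2, 173.4]
ee_rot: [-0.063, 0.953, 0.208, 0.209]
ft_force: [-0.8, -0.4, -2.7]
grip_width: 24.0
[543.85037941 -76.51087465 173.92578024] [-0.06232807  0.95340804  0.20813656  0.2093024 ] [-0.32064984 -0.86034907 -2.47488423] [-0.22250975  0.29779874 -0.01046044]
tool pred mouth in nipple frame [ 1.  -1.4 -5.1] angle 0.001 world mouth [568.4 -63.  114.5] axis diff [ 0.    -0.001  1.   ]
w10 7311 mouth in nipple [ 0.5 -1.2 -4.9] axis in nipple [ 0.    -0.001  1.   ] r [16.5  -0.06] zoff 0.2 rms 2.6
s10 1284 mouth in nipple [ 0.4  1.1 -4.3] axis in nipple [ 0.    -0.016  1.   ] r [16.8  -0.11] zoff 0.8 rms 2.81
t10 466 mouth in nipple [-0.3 -1.6 -4.2] axis in nipple [0.001 0.016 1.   ] r [16.36 -0.06] zoff 0.9 rms 2.32
```

View pics/s10b.png

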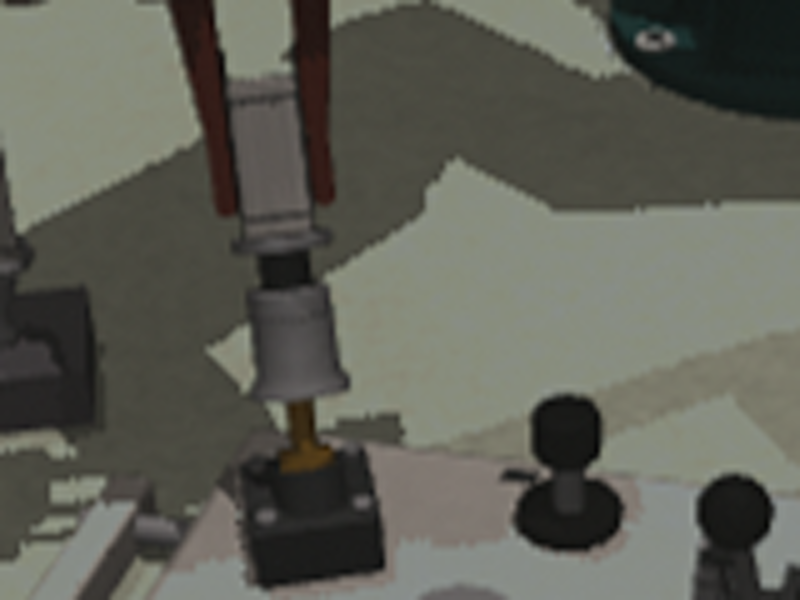

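The coupler's mouth is over the head with no side force. Now I'll press along the axis in small rows through the snap.

```bash
python3 -m inch '[{"slide":[0.04,0.015,-0.08],"dr":[0,0,0]},{"slide":[0.08,0.035,-0.18],"dr":[0,0,0]},{"slide":[0.12,0.055,-0.27],"dr":[0,0,0]},{"slide":[0.16,0.075,-0.36],"dr":[0,0,0]},{"slide":[0.2,0.095,-0.46],"dr":[0,0,0]},{"slide":[0.237,0.113,-0.555],"dr":[0,0,0]},{"slide":[0.237,0.113,-0.555],"dr":[0,0,0]},{"slide":[0.237,0.113,-0.555],"dr":[0,0,0]},{"slide":[0.237,0.113,-0.555],"dr":[0,0,0]}]'
python3 - <<'E'
from h import *
snap('wrist','w11');snap('scene','s11');snap('top','t11')
crop('s11',200,170,360,290,5,'s11b')
o=env.get_obs();print(o['tcp_pos'],o['ee_rot'],o['ft_force'],o['wrist_torque'],o['grip_width'])
E
python3 cp.py w11 s11 t11; python3 lv.py w11 s11
```

```text
t: 15.1
tcp_pos: [550.9, -73.0, 157.2]
ee_rot: [-0.062, 0.953, 0.208, 0.209]
ft_force: [-3.7, -0.8, 5.1]
grip_width: 23.8
[550.87387875 -73.01121879 157.17826003] [-0.06245339  0.95341242  0.2081611   0.20922067] [-3.5622522  -0.06409473  4.28394822] [0.07978952 0.33385356 0.0992937 ] 23.99644067944781
tool pred mouth in nipple frame [  1.   -1.  -23.6] angle 0.001 world mouth [575.4 -59.5  97.7] axis diff [ 0. -0.  1.]
w11 7274 mouth in nipple [  0.3  -0.5 -22.9] axis in nipple [ 0.    -0.002  1.   ] r [16.55 -0.06] zoff 0.7 rms 2.56
s11 1279 mouth in nipple [  0.5   1.5 -22.8] axis in nipple [-0.001 -0.015  1.   ] r [16.83 -0.1 ] zoff 0.8 rms 2.82
t11 438 mouth in nipple [ -0.4  -1.4 -22.8] axis in nipple [0.004 0.022 1.   ] r [16.04 -0.05] zoff 0.8 rms 2.35
w11 1461 value 1.019 dy -1.0 rms 0.81 knob [633.1 111.5 143.9]
s11 190 value 1.023 dy -2.4 rms 0.94 knob [633.4 110.1 143.8]
```

View pics/s11b.png

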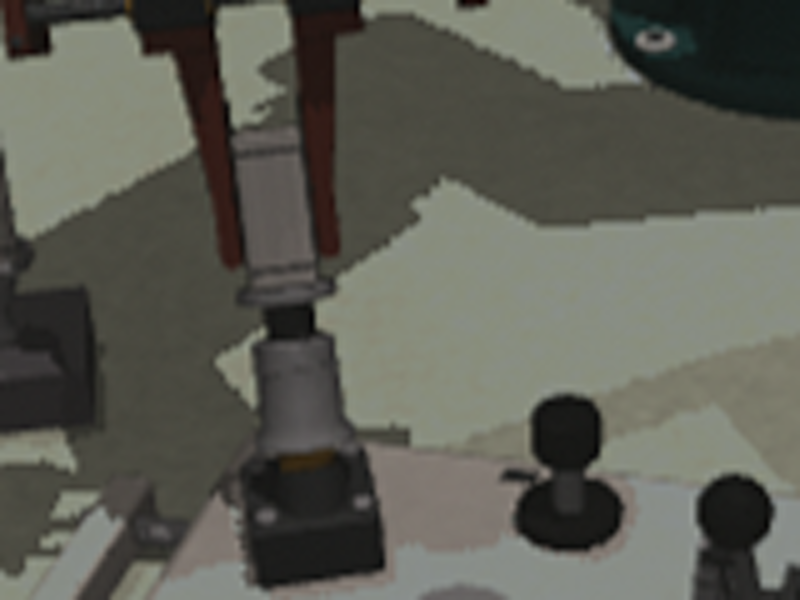

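The coupler is down over the hex. The axial force rise is about 7 N, which by the spring law means roughly 5.3 mm of pin, while the geometry suggests about 7 mm. I'll add a bit over 1 mm for margin.

```bash
python3 -m inch '[{"slide":[0.015,0.008,-0.036],"dr":[0,0,0]},{"slide":[0.015,0.008,-0.036],"dr":[0,0,0]},{"slide":[0.015,0.008,-0.036],"dr":[0,0,0]},{"slide":[0.015,0.008,-0.036],"dr":[0,0,0]},{"slide":[0.015,0.008,-0.036],"dr":[0,0,0]},{"slide":[0.015,0.008,-0.036],"dr":[0,0,0]}]'
python3 - <<'E'
from h import *
a=np.array([-.3726,-.2065,.9048])
snap('wrist','w12');snap('scene','s12');snap('top','t12')
crop('w12',0,0,640,480,1.25,'w12b')
for _ in range(5):
    o=env.get_obs();d=np.array(o['ft_force'])-[-.3,-.5,-2.6];print(o['tcp_pos'].round(1) if hasattr(o['tcp_pos'],'round') else o['tcp_pos'],d.round(1),'axial',(d@a).round(1),o['grip_width']);env.camera('top')
E
python3 cp.py w12 s12 t12; python3 lv.py w12 s12
```

```text
t: 15.85
tcp_pos: [551.3, -72.8, 156.1]
ee_rot: [-0.062, 0.953, 0.208, 0.209]
ft_force: [-3.9, -0.7, 6.1]
grip_width: 24.2
[551.3 -72.8 156.1] [-4.5 -0.5  8.2] axial 9.2 23.751271889299826
[551.3 -72.8 156.1] [-3.1 -0.3  8.9] axial 9.3 24.08745102726228
[551.3 -72.8 156.1] [-3.2 -1.1  8.1] axial 8.8 23.945558786419202
[551.3 -72.8 156.1] [-3.2  0.   8.5] axial 8.9 23.520817306375907
[551.3 -72.8 156.1] [-3.8 -0.8  8.2] axial 9.0 23.789724636412327
tool pred mouth in nipple frame [  1.   -1.  -24.7] angle 0.001 world mouth [575.8 -59.2  96.7] axis diff [ 0. -0.  1.]
w12 7276 mouth in nipple [  0.3  -0.4 -24. ] axis in nipple [ 0.    -0.002  1.   ] r [16.51 -0.06] zoff 0.7 rms 2.55
s12 1280 mouth in nipple [  0.2   1.4 -23.8] axis in nipple [ 0.001 -0.017  1.   ] r [16.44 -0.09] zoff 0.9 rms 2.79
t12 437 mouth in nipple [ -0.9  -1.5 -23.2] axis in nipple [0.009 0.022 1.   ] r [15.96 -0.05] zoff 1.5 rms 2.4
w12 1482 value 1.019 dy -0.9 rms 0.84 knob [633.1 111.6 143.9]
s12 190 value 1.022 dy -2.1 rms 0.96 knob [633.4 110.4 143.8]
```

View pics/w12b.png

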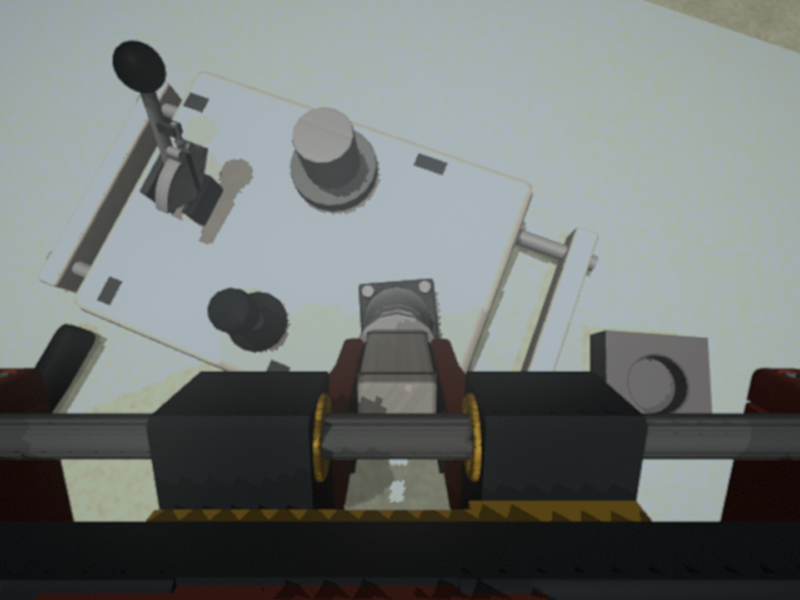

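Axial force is 9 N, which by the spring law gives about 7.5 mm of pin. The mouth measures about 24 mm below the head, the lever 1.02, and the pusher is still gripped. I'm handing the job in.

```bash
python3 -c "
from bench import env
print(env.get_obs()['t']);print(env.job_done())"
```

```text
16.25
the job is handed in; nothing more can be done
None
```

The job is handed in at about 16 s of the 61 s allowed; the system gave no verdict, so the result rests on my own checks.

- **Lever:** it first came to rest at 0.94, inside the window but near the first hump. I regripped and nudged it, and it read 1.02 in both the wrist and scene cameras through to the end.
- **Coupler:** the wide pusher is on the tilted nipple. Its mouth is 23 to 24 mm below the head's top, within about 1.5 mm of the axis sideways, and within about 0.025 rad of it in angle.
- **Press and grip:** about 9 N along the axis, which by the spring law puts the pin about 7.5 mm in. The pusher is still held, with the fingers at about 24 mm.
- **Disagreements:**
  - The cameras differ by up to about 3 mm sideways on the mouth position.
  - The tool pose put the mouth about 1 mm deeper than the images.
  - All of these are inside the limits.
- **Other items:** I never touched the other pusher, the bottle or the screwdriver, but I did not measure their positions again at the end.

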